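Load the analyser's resin cartridge

ROBOT

A 7-joint arm with a two-finger parallel gripper is mounted at the origin on the work surface. World frame = base frame: x ahead of the robot, y to its left, z up, the work surface at z = 0. Lengths are in m, angles in rad, forces in N, time in s.
With the tool pointing down it reaches from about 0.4 to 0.875 m from the base axis. Payload 19.3 kg.
Tool frame: the origin (TCP) lies at the very end of the fingers, on their centre line; the grasp point (between the pads) lies 19 mm behind it; z points along the fingers, y is the direction in which the jaws open and shut (so a half turn about z gives the same grasp; the last joint's range is limited). The gripper opens to 85 mm and grips with 20 to 120 N. Pads are 22 mm wide; open, the fingers measure 114 mm over their backs; the gripper's body (76 mm by 85 mm) begins 54 mm behind the grasp point. The pads swing forward as they close: fully open they stand 13 mm farther back than shut.
Start: joints at [-1.275, 0.521, -0.036, 1.599, 0.021, 1.021, -0.113], TCP at [0.224, 0.584, 0.231] pointing down, gripper open.
Joint ranges: [-2.91, 2.91], [-0.3, 2.13], [-1.5, 1.42], [0.17, 2.43], [-1.26, 4.41], [0.16, 1.93], [-2.52, 2.52]. Speed limits (rad/s): [1.89, 1.89, 2.39, 2.39, 3.01, 3.01, 3.01].

INTERFACE

Orientations are given as [roll, pitch, yaw] about the fixed x, y, z axes, in that order (R = Rz(yaw) Ry(pitch) Rx(roll)).
In Python, from workcell import bot gives the robot as it stands. The module is installed in compiled form; this text tells all that it offers.
- The arm moves only by the shell command python3 -m inch 'ROWS' [FORCE]. ROWS is JSON, a list of rows, each an object of numbers: "dx", "dy", "dz": the shift along the tool's x, y, z in mm; "rx", "ry", "rz": the turn, a rotation vector about the tool's x, y, z in rad; "hand": the closure, from -1 (fully open) to 1 (shut), so that 0 is half open. In form: [{"dx": .., "dy": .., "dz": .., "rx": .., "ry": .., "rz": .., "hand": ..}, ...]. A call has 1 to 10 rows; each row shifts and turns the commanded pose from where the row before left it, along the tool's axes as they then stand; what a row does not reach is not made up. A row lasts 1/10 s, in which the tool goes at most 50 mm and 8.59 degrees, less where a joint would pass 70% of its speed; a pose out of reach is approached as far as the arm can. A call with a gripper value outside its range is refused whole. The fingers move at their own pace and stop on an object; FORCE is the grip in N (left out, the last holds). Time passes only in rows, so rows that do not move let the fingers close. It gives the time, the measured TCP pose, the force and the opening at its end, in the units of the state.
- bot.observe(): the state, without advancing time (a new reading comes with each control period).
- bot.grab_frame(name): name is "side" or "top"; returns (picture, depth): 384x512x3 uint8, red, green, blue; 384x512 float32, m along the optical axis (not along the pixel's ray), 0 where there is no reading.
- bot.get_calibration(name): a dict with "vertical_fov" (degrees; the focal length in pixels is half the picture's height over the tangent of half this angle, whatever the lens; pixels are square), "cx", "cy" (the principal point, pixels), "origin" and "orientation" of the camera in the world. Camera axes: x right, y down, z forward; pixel columns grow to the right and rows downward; lengths in m; the calibration is good to about 2 mm. A picture is of the moment at which its call begins. get_calibration takes no time and is no camera call.
- bot.job_done(): hands the job in, once; it reports no verdict.
Trained networks look in the newest picture that a camera, given by its name, has taken for a name from the list of things; names that differ only in an ending like _2 or _b are one class to them, and where a whole thing is asked for, a point or a joint stands for the part that bears it (a point fixed in the world has none). Each returns a list of dicts, best first, with "score" (0 to 1); they miss things now and then, are a little off and sometimes report something else, mostly with a low value. They report only what shows in the picture. A call takes as long as a camera call. They do not tell look-alikes from the thing itself.
- bot.trace(camera, target): "region" (384x512 bool, what is visible of it) and "box" ([left, top, right, bottom] in pixels, round what is visible of it).
- bot.tip_of(camera, target): "centre" ([row, column] in pixels: a listed point, or the origin of a listed thing).
The state is a dict: "clock": time; "qpos": joint angles; "qd": joint speeds; "joint_efforts": joint torques, N m; "position": TCP position; "tool_rot": TCP orientation; "force": force on the tool from outside, world axes, zero at the start; "moment": the same for the moment, N m; "grip_width": finger opening in m.
Only numpy, scipy, OpenCV 4.12 (cv2) and the standard library are available. Lean on these libraries where they do the work, as an engineer would, in place of code of your own. Each camera call takes 0.05 s, during which the arm holds its last target.

TASK

With the fingertips, gently and without gripping or lifting it, push the white cartridge that lies at the foot of the blue-sided ramp slowly up the ramp and over the crest until it rests against the stop at the top; keep your fingers behind it all the way so that it never rolls free on the slope. Once it is home, press the green button on the console fully down and let it go. Leave the spare cartridge, the bottle and the tube rack where they stand.

Things in the scene. Friction and masses are not known exactly. Their poses are not given: they have to be found in the camera images.
- bay: Fixed loading ramp, 255 x 136 x 78 mm: dark steel track, 94 mm wide, between blue cheeks that stand about 15 mm above it. Origin on the table under its middle; +x uphill, y across, z up. The track rises at 8 degrees from a 4 mm high black lip at x = -100 mm (surface 22 mm above the table) to the crest, then dips at 12 degrees to two black stop pads with faces at x = 95 mm.
- bay_crest (a point): Point on the track's crest, mid-width: bay x = 50 mm, 43 mm above the table. Short of the crest the cartridge rolls back down to the lip; beyond it, it rolls on to the stop.
- bay_home (a point): Where the cartridge's centre is when it rests against the stop: bay x = 70 mm, 64 mm above the table; it stays there by itself. Beside it the cheeks reach 59 mm above the table, the grey end plate behind the stop pads 78 mm.
- cartridge_center (a point): Centre of the cartridge to be loaded: a smooth white plastic cylinder with blue ends and three grey stripes, 50 mm diameter, 90 mm long, about 0.2 kg, lying across the track. It starts at rest against the lip, centre at bay x = -90 mm, 49 mm above the table. Its axes turn as it rolls.
- load_top (a point): Middle of the top face of the green push button (30 mm across) on the grey console (100 x 80 x 40 mm); it points up and sinks 6 mm when pressed.
- load (a joint): Travel of the green button: 0 = released, 0.006 m = fully down. A spring brings it back; fully down takes about 5 N.
- spare: Spare cartridge standing upright, 50 mm diameter, 90 mm tall, white with blue ends, origin at the centre of its underside. To be left alone.
- bottle: Amber bottle with a white cap, 60 mm diameter, 130 mm tall, origin at the centre of its underside. To be left alone.
- rack: White tube rack with three capped tubes, 60 x 110 mm, 90 mm tall, origin at the centre of its underside, long side along its y. To be left alone.
There are look-alikes about, which are no part of the job. What is shaped like the part that bears cartridge_center but yellow is not meant. Leave any pink look-alike of the part that bears load_top alone.

How it is judged:
On the way, in this order (a step that is already met when the one before it is completed fails the run):
1. the cartridge is home against the stop, past the crest (x of cartridge_center in the frame of bay between 0.064 and 0.076 m and z of cartridge_center in the frame of bay between 0.058 and 0.069 m and y of cartridge_center in the frame of bay between -0.012 and 0.012 m), for 0.2 s.
2. the green button is pressed fully down (at least 4.5 mm of its 6 mm) (value of joint load above 0.0045 m), for 0.05 s.
At the end, for the whole second after the job is handed in: The cartridge rests against the stop (centre within 6 mm of its home along the ramp, and 58 to 69 mm above the table), still; the button is up again (within 1.5 mm); the spare cartridge, bottle and rack are within 20 mm of where they stood (all of step 1 and linear speed of cartridge below 0.02 m/s and value of joint load below 0.0015 m and distance of each of spare, bottle, rack from where it was at the start of the episode below 0.02 m); the robot touches nothing.
It fails at once if the cartridge rolls free on the slope (untouched by the robot and faster than 0.15 m/s) (x of cartridge_center in the frame of bay between -0.085 and 0.048 m and linear speed of cartridge above 0.15 m/s and contact force between each of the fingers, the arm and cartridge below 0.02 N).
It fails at once if the cartridge is lifted off the track by more than about 12 mm (z of cartridge_center in the frame of bay above 0.081 m or (x of cartridge_center in the frame of bay below 0 m and z of cartridge_center in the frame of bay above 0.074 m) or (x of cartridge_center in the frame of bay below -0.05 m and z of cartridge_center in the frame of bay above 0.067 m)).
It fails at once if the cartridge is squeezed or pushed hard (over 35 N from the fingers) (contact force between the fingers and cartridge above 35 N).
It fails at once if the button is pressed before the cartridge is home (value of joint load above 0.003 m and x of cartridge_center in the frame of bay below 0.06 m).
It fails at once if a bystander is moved by more than 20 mm or tipped (distance of any of spare, bottle, rack from where it was at the start of the episode above 0.02 m or angle between any of spare, bottle, rack's own z axis and vertical above 0.3 rad).
It also fails if it takes over 43 s, if anything falls off the work surface, if the arm or the gripper's body presses on something with over 40 N, if the wrist force passes 120 N, or if a joint passes its speed limit or range.

## Working session

There is one attempt and no reset: what is moved stays moved. The work goes in short steps, Python scripts to look and compute and a shell command to move; the robot and the scene stay as the last step left them, time stands still between calls to the robot, and variables do not carry over. Pictures are saved under pics/ and viewed, and the job is handed in when it is done.

```bash
mkdir -p pics; ls
python3 - <<'E'
from workcell import bot
import cv2,numpy as np
print(bot.observe())
for n in("side","top"):
    p,d=bot.grab_frame(n); cv2.imwrite(f"pics/{n}0.png",p[:,:,::-1]); np.savez(f"{n}0.npz",p=p,d=d)
    print(n,bot.get_calibration(n))
E
```

```text
pics
{'clock': 0.0, 'qpos': array([-1.27518179,  0.52199763, -0.0363358 ,  1.60001259,  0.02122809,
        1.02110223, -0.11280544]), 'qd': array([ 0.00095225, -0.00029951, -0.00054595, -0.00131453, -0.00022235,
       -0.00082912,  0.00100592]), 'joint_efforts': array([ 1.09564495e-03, -9.27122068e+01,  1.98084019e+00, -3.69942999e+01,
        1.79099233e-02,  8.25468771e-03, -6.21776917e-05]), 'position': array([0.22348429, 0.58331175, 0.23073421]), 'tool_rot': array([-3.14046320e+00,  1.01189209e-04,  2.77578481e+00]), 'force': array([-0.32018667, -0.42716053, -0.1956336 ]), 'moment': array([ 0.0262247 ,  0.03238756, -0.01687231]), 'grip_width': 0.08513608893543306}
side {'vertical_fov': 46.125328185417416, 'cx': 256.37508305852845, 'cy': 188.63057581077706, 'origin': array([-0.07712203, -0.59494242,  0.59251386]), 'orientation': array([-2.12570026e+00,  9.76727211e-04, -8.03113909e-01])}
top {'vertical_fov': 57.88276796977526, 'cx': 258.926637581283, 'cy': 191.30266848442832, 'origin': array([ 0.40834184, -0.01314707,  0.84849003]), 'orientation': array([-3.00206754e+00,  1.48236704e-03, -1.55972820e+00])}
```

View pics/top0.png

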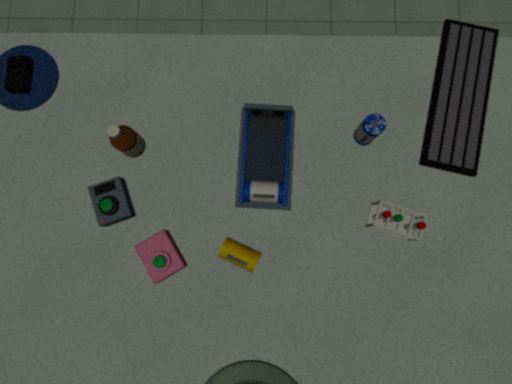

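View pics/side0.png

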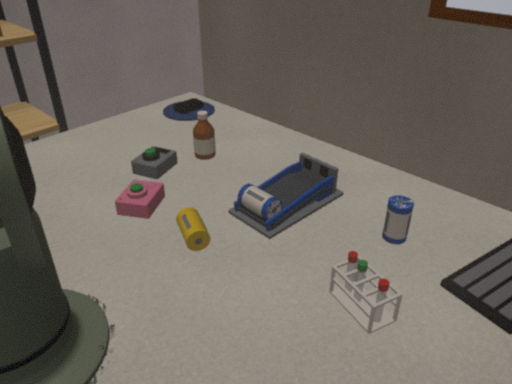

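The top view shows the white cartridge at (264,190) px at the near end of the blue ramp. The yellow look-alike is at (240,254). The green button on the grey console is at (106,205), and the one on the pink console at (160,262) is a look-alike. The bottle is at (125,140), the spare at (370,128) and the rack at (398,221). Next I'll measure.

```bash
cat > h.py <<'E'
import numpy as np
from scipy.spatial.transform import Rotation as Rot
from workcell import bot
def cam(n):
    c=bot.get_calibration(n); f=192/np.tan(np.radians(c["vertical_fov"])/2)
    return f,c["cx"],c["cy"],np.array(c["origin"]),Rot.from_euler('xyz',c["orientation"]).as_matrix()
def onz(n,r,c,z):
    f,cx,cy,o,R=cam(n); d=R@np.array([(c-cx)/f,(r-cy)/f,1]); return o+d*(z-o[2])/d[2]
def cloud(n,D):
    f,cx,cy,o,R=cam(n); v,u=np.mgrid[:384,:512]
    P=np.stack([(u-cx)/f*D,(v-cy)/f*D,D],-1)@R.T+o; P[D<=0]=np.nan; return P
def pix(n,p):
    f,cx,cy,o,R=cam(n); q=R.T@(np.array(p)-o); return q[1]/q[2]*f+cy,q[0]/q[2]*f+cx
E
python3 - <<'E'
from h import *
Z=dict(bay=0,bay_crest=.043,bay_home=.064,cartridge_center=.049,load_top=.05,spare=0,bottle=0,rack=0)
for n in("top","side"):
    D=np.load(n+"0.npz")["d"];P=cloud(n,D)
    for t,z in Z.items():
        for k in bot.tip_of(n,t)[:2]:
            r,c=k["centre"]; print(n,t,round(k["score"],2),np.round([r,c]),onz(n,r,c,z).round(4),P[int(r),int(c)].round(3))
E
python3 - <<'E'
from h import *
import cv2
a=np.load("top0.npz")["p"][90:220,225:310,::-1]; b=np.load("top0.npz")["p"][165:290,80:200,::-1]
cv2.imwrite("pics/crop.png",np.hstack([cv2.resize(a,(360,520)),cv2.resize(b,(430,520))]))
E
```

```text
top bay 0.85 [157. 266.] [ 0.6154 -0.0281  0.    ] [ 0.608 -0.027  0.035]
top bay_crest 0.75 [136. 266.] [ 0.6552 -0.0269  0.043 ] [ 0.655 -0.026  0.043]
top bay_home 0.96 [122. 268.] [ 0.6837 -0.0309  0.064 ] [ 0.697 -0.031  0.031]
top cartridge_center 0.93 [190. 262.] [ 0.5249 -0.0171  0.049 ] [ 0.523 -0.015  0.071]
top cartridge_center 0.89 [254. 236.] [0.3758 0.0385 0.049 ] [0.376 0.04  0.048]
top load_top 0.65 [203. 106.] [0.4884 0.3417 0.05  ] [0.488 0.337 0.062]
top load_top 0.44 [259. 160.] [0.3643 0.2113 0.05  ] [0.366 0.208 0.061]
top spare 0.79 [132. 362.] [ 0.6817 -0.2704  0.    ] [ 0.661 -0.25   0.065]
top bottle 0.79 [148. 137.] [0.6348 0.2961 0.    ] [0.623 0.279 0.05 ]
top rack 0.96 [221. 392.] [ 0.4574 -0.3366  0.    ] [ 0.455 -0.314  0.058]
side bay 0.88 [202. 285.] [ 0.6155 -0.0208  0.    ] [ 0.58  -0.05   0.032]
side bay_home 0.9 [170. 305.] [ 0.6772 -0.027   0.064 ] [0.714 0.004 0.039]
side cartridge_center 0.96 [224. 193.] [0.3653 0.0127 0.049 ] [0.366 0.015 0.048]
side cartridge_center 0.83 [199. 262.] [ 0.5303 -0.026   0.049 ] [ 0.508 -0.046  0.069]
side load_top 0.64 [185. 138.] [0.375  0.2224 0.05  ] [0.369 0.213 0.058]
side load_top 0.61 [148. 148.] [0.5003 0.3646 0.05  ] [0.489 0.348 0.06 ]
side spare 0.98 [238. 391.] [ 0.6644 -0.2753  0.    ] [ 0.651 -0.28   0.012]
side bottle 0.66 [151. 204.] [0.6525 0.3205 0.    ] [0.619 0.282 0.027]
side rack 0.55 [304. 361.] [ 0.4596 -0.3329  0.    ] [ 0.427 -0.348  0.037]
side rack 0.41 [238. 395.] [ 0.6712 -0.2799  0.    ] [ 0.652 -0.285  0.016]
```

View pics/crop.png

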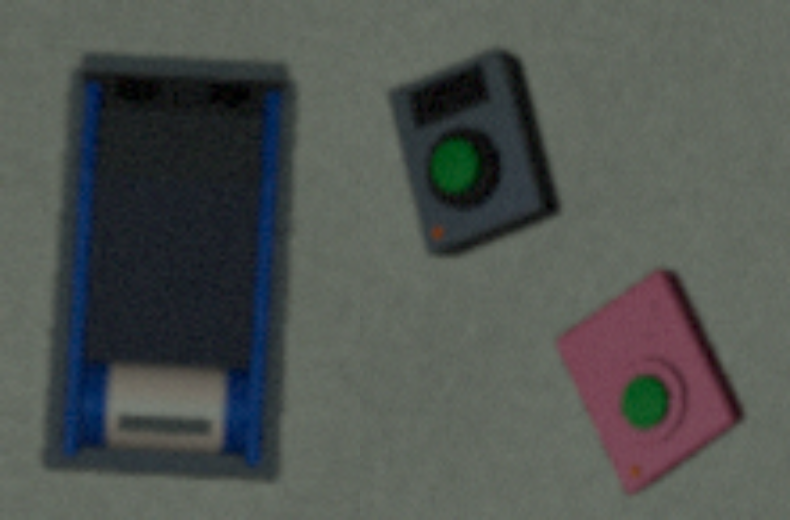

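Run:
```python
from h import *
import cv2
for n in("top","side"):
    z=np.load(n+"0.npz");p=z["p"];P=cloud(n,z["d"])
    h=cv2.cvtColor(p,cv2.COLOR_RGB2HSV).astype(int)
    H,S,V=h[...,0],h[...,1],h[...,2]
    near=(abs(P[...,0]-.6)<.16)&(abs(P[...,1]+.027)<.11)
    blue=(H>100)&(H<130)&(S>140)&(V>50)&near&(P[...,2]>.03)
    Q=P[blue]; x=Q[:,0]; mid=-.022-.085*(x-.6)
    for s in(1,-1):
        k=(s*(Q[:,1]-mid)>.035)&(x>.575)
        if k.sum()>10:
            A=np.polyfit(Q[k,0],Q[k,1],1); zf=np.polyfit(Q[k,0],Q[k,2],1);print(n,s,k.sum(),"slope",A[0].round(4),"y@.6",np.polyval(A,.6).round(4), "z",zf.round(3))
    g=(H>45)&(H<85)&(S>100)&(P[...,2]>.045)&(abs(P[...,0]-.49)<.04)&(abs(P[...,1]-.345)<.04)
    Q=P[g]; print("btn",g.sum(),np.nanmedian(Q,0).round(4),Q.min(0).round(3),Q.max(0).round(3))
    rc=np.argwhere(g).mean(0); print(rc, onz(n,*rc,.058).round(4))
    # white cartridge top
    w=near&(S<70)&(V>90)&(P[...,2]>.055)&(P[...,0]<.58)
    Q=P[w];print("cart",w.sum(),Q.mean(0).round(4),Q.min(0).round(3),Q.max(0).round(3))
    allm=near&(P[...,2]>.06)&(P[...,0]<.58);Q=P[allm];print("cart all",Q.mean(0).round(4),Q.min(0).round(3),Q.max(0).round(3))
    e=near&(P[...,2]>.068)&(P[...,0]>.65);Q=P[e];print("endplate",e.sum(),Q.mean(0).round(4),Q.min(0).round(3),Q.max(0).round(3))
```

```text
top 1 220 slope -0.0486 y@.6 0.0263 z [ 0.101 -0.014]
top -1 209 slope -0.0434 y@.6 -0.0754 z [ 0.104 -0.015]
btn 178 [0.4845 0.337  0.0604] [0.466 0.318 0.048] [0.503 0.358 0.064]
[204.56179775 106.55617978] [0.4849 0.3376 0.058 ]
cart 353 [ 0.5199 -0.0214  0.0696] [ 0.499 -0.052  0.06 ] [0.538 0.01  0.075]
cart all [ 0.5186 -0.0209  0.0688] [ 0.497 -0.066  0.06 ] [0.543 0.023 0.075]
endplate 337 [ 0.7138 -0.0295  0.075 ] [ 0.702 -0.086  0.068] [0.726 0.026 0.08 ]
side 1 66 slope -0.0485 y@.6 0.02 z [ 0.101 -0.013]
side -1 142 slope -0.0479 y@.6 -0.081 z [ 0.092 -0.007]
btn 47 [0.4826 0.3287 0.0601] [0.472 0.319 0.052] [0.498 0.341 0.063]
[151.         150.34042553] [0.4854 0.332  0.058 ]
cart 415 [ 0.5116 -0.0258  0.0668] [ 0.496 -0.071  0.055] [0.542 0.022 0.075]
cart all [ 0.5136 -0.0307  0.0684] [ 0.496 -0.072  0.06 ] [0.542 0.021 0.076]
endplate 246 [ 0.714  -0.0378  0.0743] [ 0.705 -0.092  0.068] [0.727 0.022 0.079]
```

The crop confirms both targets: the white cartridge with stripes and blue ends in the ramp, and the green button on the grey console (not the pink one). Bay yaw is about -0.047 and its origin about (0.610, -0.027). That puts the cartridge at about (0.520, -0.023), which agrees with where it should start. The button top is at about (0.485, 0.335, 0.060). First I'll turn the tool and half-close the fingers.

```bash
python3 -m inch '[{"rz":-0.106,"hand":0},{"rz":-0.106,"hand":0},{"rz":-0.107,"hand":0},{"dx":-8,"dy":-20,"hand":0},{"dx":-13,"dy":-30,"hand":0},{"dx":-13,"dy":-30,"hand":0},{"dx":-13,"dy":-30,"hand":0},{"dx":-13,"dy":-30,"hand":0},{"dx":-13,"dy":-30,"hand":0},{"dx":-13,"dy":-30,"hand":0}]' 20
python3 -m inch '[{"dx":-13,"dy":-30,"hand":0},{"dx":-13,"dy":-30,"hand":0},{"dx":-13,"dy":-30,"hand":0},{"dx":-13,"dy":-30,"hand":0},{"dx":-13,"dy":-30,"hand":0},{"dx":-13,"dy":-30,"hand":0},{"dx":-13,"dy":-30,"hand":0},{"dx":-13,"dy":-30,"hand":0},{"dx":-13,"dy":-30,"hand":0},{"hand":0}]'
```

```text
schema error: expected keys dx, dy, dz, rx, ry, rz, hand
schema error: expected keys dx, dy, dz, rx, ry, rz, hand
```

```bash
python3 -m inch '[{"dx":0,"dy":0,"dz":0,"rx":0,"ry":0,"rz":-0.106,"hand":0},{"dx":0,"dy":0,"dz":0,"rx":0,"ry":0,"rz":-0.106,"hand":0},{"dx":0,"dy":0,"dz":0,"rx":0,"ry":0,"rz":-0.107,"hand":0},{"dx":-8,"dy":-20,"dz":0,"rx":0,"ry":0,"rz":0,"hand":0},{"dx":-13,"dy":-30,"dz":0,"rx":0,"ry":0,"rz":0,"hand":0},{"dx":-13,"dy":-30,"dz":0,"rx":0,"ry":0,"rz":0,"hand":0},{"dx":-13,"dy":-30,"dz":0,"rx":0,"ry":0,"rz":0,"hand":0},{"dx":-13,"dy":-30,"dz":0,"rx":0,"ry":0,"rz":0,"hand":0},{"dx":-13,"dy":-30,"dz":0,"rx":0,"ry":0,"rz":0,"hand":0},{"dx":-13,"dy":-30,"dz":0,"rx":0,"ry":0,"rz":0,"hand":0}]' 20
python3 -m inch '[{"dx":-13,"dy":-30,"dz":0,"rx":0,"ry":0,"rz":0,"hand":0},{"dx":-13,"dy":-30,"dz":0,"rx":0,"ry":0,"rz":0,"hand":0},{"dx":-13,"dy":-30,"dz":0,"rx":0,"ry":0,"rz":0,"hand":0},{"dx":-13,"dy":-30,"dz":0,"rx":0,"ry":0,"rz":0,"hand":0},{"dx":-13,"dy":-30,"dz":0,"rx":0,"ry":0,"rz":0,"hand":0},{"dx":-13,"dy":-30,"dz":0,"rx":0,"ry":0,"rz":0,"hand":0},{"dx":0,"dy":0,"dz":0,"rx":0,"ry":0,"rz":0,"hand":0}]'
```

```text
clock: 1.9
position: [0.3005, 0.3786, 0.2314]
tool_rot: [3.141, 0.0, 3.095]
force: [0.8, 0.9, 0.7]
grip_width: 0.0425
clock: 2.6
position: [0.3707, 0.1929, 0.2315]
tool_rot: [-3.141, 0.001, 3.09]
force: [-0.2, -0.2, 0.2]
grip_width: 0.043
```

```bash
python3 -m inch '[{"dx":-14,"dy":-30,"dz":0,"rx":0,"ry":0,"rz":0,"hand":0},{"dx":-14,"dy":-30,"dz":0,"rx":0,"ry":0,"rz":0,"hand":0},{"dx":-14,"dy":-30,"dz":0,"rx":0,"ry":0,"rz":0,"hand":0},{"dx":-14,"dy":-30,"dz":0,"rx":0,"ry":0,"rz":0,"hand":0},{"dx":-14,"dy":-30,"dz":0,"rx":0,"ry":0,"rz":0,"hand":0},{"dx":-14,"dy":-30,"dz":0,"rx":0,"ry":0,"rz":0,"hand":0},{"dx":-14,"dy":-29,"dz":0,"rx":0,"ry":0,"rz":0,"hand":0},{"dx":0,"dy":0,"dz":30,"rx":0,"ry":0,"rz":0,"hand":0},{"dx":0,"dy":0,"dz":30,"rx":0,"ry":0,"rz":0,"hand":0},{"dx":0,"dy":0,"dz":0,"rx":0,"ry":0,"rz":0,"hand":0}]'
python3 - <<'E'
from h import *
import cv2
for n in("side","top"):
    p,d=bot.grab_frame(n); cv2.imwrite(f"pics/{n}1.png",p[:,:,::-1])
print(bot.observe()["position"])
E
```

```text
clock: 3.6
position: [0.4562, -0.0168, 0.1689]
tool_rot: [-3.141, -0.005, 3.095]
force: [0.4, -0.0, 0.3]
grip_width: 0.0429
[ 0.45780857 -0.01667172  0.17181464]
```

View pics/side1.png

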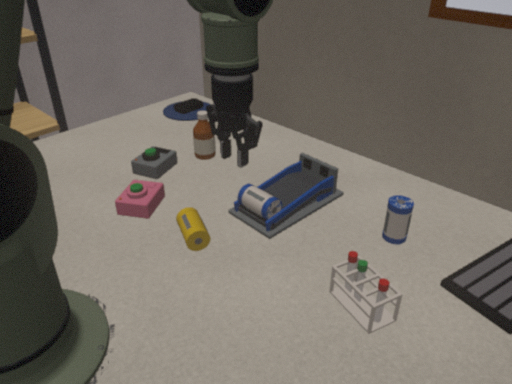

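The side view shows the fingers at about (235,155), above and behind the foot of the ramp and clear of everything. Lowering behind the cartridge.

```bash
python3 -m inch '[{"dx":0,"dy":-3,"dz":30,"rx":0,"ry":0,"rz":0,"hand":0},{"dx":0,"dy":0,"dz":30,"rx":0,"ry":0,"rz":0,"hand":0},{"dx":0,"dy":0,"dz":30,"rx":0,"ry":0,"rz":0,"hand":0},{"dx":0,"dy":0,"dz":25,"rx":0,"ry":0,"rz":0,"hand":0},{"dx":0,"dy":0,"dz":15,"rx":0,"ry":0,"rz":0,"hand":0},{"dx":0,"dy":0,"dz":0,"rx":0,"ry":0,"rz":0,"hand":0}]'
python3 - <<'E'
from h import *
import cv2
out=[]
for n,(r,c) in (("side",(110,180)),("top",(140,205))):
    p,d=bot.grab_frame(n); out.append(cv2.resize(p[r:r+130,c:c+130,::-1],(400,400)))
cv2.imwrite("pics/low.png",np.hstack(out))
print(bot.observe()["position"])
E
```

```text
clock: 4.3
position: [0.4578, -0.0196, 0.0412]
tool_rot: [3.141, -0.001, 3.095]
force: [0.8, 0.3, 0.8]
grip_width: 0.0427
[ 0.45847784 -0.01976697  0.0425665 ]
```

View pics/low.png

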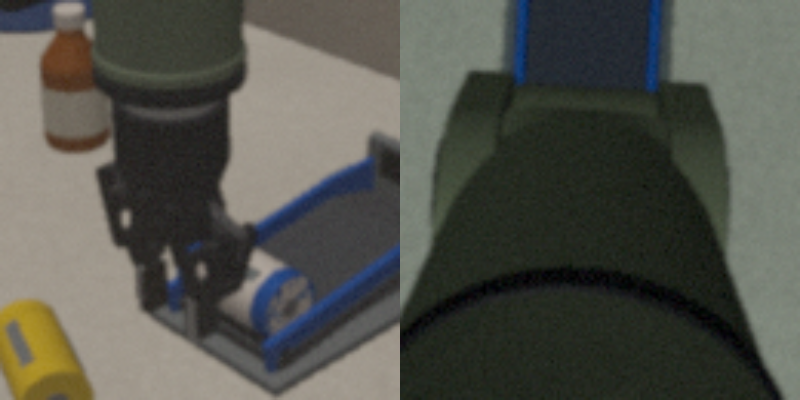

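The fingertips sit just behind the cartridge, inside the cheeks. I'll lower them 6 mm so they contact at mid-height, approach, and then start pushing along the 8° slope.

```bash
python3 -m inch '[{"dx":-4,"dy":0,"dz":3,"rx":0,"ry":0,"rz":0,"hand":0},{"dx":-5,"dy":0,"dz":3,"rx":0,"ry":0,"rz":0,"hand":0},{"dx":-5,"dy":0,"dz":0,"rx":0,"ry":0,"rz":0,"hand":0},{"dx":-4,"dy":0,"dz":0,"rx":0,"ry":0,"rz":0,"hand":0},{"dx":-3,"dy":0,"dz":0,"rx":0,"ry":0,"rz":0,"hand":0},{"dx":-3,"dy":0,"dz":-0.2,"rx":0,"ry":0,"rz":0,"hand":0},{"dx":-3,"dy":0,"dz":-0.4,"rx":0,"ry":0,"rz":0,"hand":0},{"dx":-3,"dy":0,"dz":-0.4,"rx":0,"ry":0,"rz":0,"hand":0},{"dx":-3,"dy":0,"dz":-0.4,"rx":0,"ry":0,"rz":0,"hand":0},{"dx":-3,"dy":0,"dz":-0.4,"rx":0,"ry":0,"rz":0,"hand":0}]'
python3 - <<'E'
from h import *
import cv2
p,d=bot.grab_frame("side"); cv2.imwrite("pics/p1.png",cv2.resize(p[130:240,200:350,::-1],(750,550)))
print(bot.observe()["position"],bot.observe()["force"])
E
```

```text
clock: 5.4
position: [0.4936, -0.0217, 0.0371]
tool_rot: [-3.142, -0.0, 3.095]
force: [-1.5, 0.1, 0.5]
grip_width: 0.0429
[ 0.494251   -0.0216842   0.03723935] [-0.20476094  0.0944035   0.39141125]
```

View pics/p1.png

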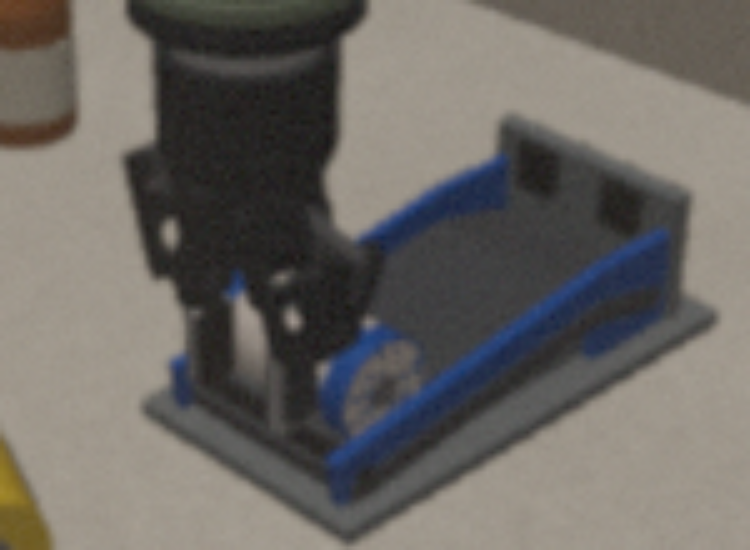

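In contact: the side crop shows the cartridge just ahead of both fingertips and the force is small. Continuing slowly.

```bash
python3 -m inch '[{"dx":-3,"dy":0,"dz":-0.4,"rx":0,"ry":0,"rz":0,"hand":0},{"dx":-4,"dy":0,"dz":-0.6,"rx":0,"ry":0,"rz":0,"hand":0},{"dx":-4,"dy":0,"dz":-0.6,"rx":0,"ry":0,"rz":0,"hand":0},{"dx":-4,"dy":0,"dz":-0.6,"rx":0,"ry":0,"rz":0,"hand":0},{"dx":-4,"dy":0,"dz":-0.6,"rx":0,"ry":0,"rz":0,"hand":0},{"dx":-4,"dy":0,"dz":-0.6,"rx":0,"ry":0,"rz":0,"hand":0},{"dx":-4,"dy":0,"dz":-0.6,"rx":0,"ry":0,"rz":0,"hand":0},{"dx":-4,"dy":0,"dz":-0.6,"rx":0,"ry":0,"rz":0,"hand":0},{"dx":-4,"dy":0,"dz":-0.6,"rx":0,"ry":0,"rz":0,"hand":0},{"dx":-4,"dy":0,"dz":-0.6,"rx":0,"ry":0,"rz":0,"hand":0}]'
python3 -m inch '[{"dx":-4,"dy":0,"dz":-0.6,"rx":0,"ry":0,"rz":0,"hand":0},{"dx":-4,"dy":0,"dz":-0.6,"rx":0,"ry":0,"rz":0,"hand":0},{"dx":-4,"dy":0,"dz":-0.6,"rx":0,"ry":0,"rz":0,"hand":0},{"dx":-4,"dy":0,"dz":-0.6,"rx":0,"ry":0,"rz":0,"hand":0},{"dx":-4,"dy":0,"dz":-0.6,"rx":0,"ry":0,"rz":0,"hand":0},{"dx":-4,"dy":0,"dz":-0.6,"rx":0,"ry":0,"rz":0,"hand":0}]'
python3 - <<'E'
from h import *
import cv2
p,d=bot.grab_frame("side"); cv2.imwrite("pics/p2.png",cv2.resize(p[110:240,200:350,::-1],(690,598)))
print(bot.observe()["position"],bot.observe()["force"])
E
```

```text
clock: 6.45
position: [0.5328, -0.0235, 0.0429]
tool_rot: [-3.142, -0.0, 3.095]
force: [-1.2, 0.8, 1.6]
grip_width: 0.0434
clock: 7.05
position: [0.5568, -0.0246, 0.0466]
tool_rot: [3.142, 0.0, 3.095]
force: [-1.2, 0.7, 1.0]
grip_width: 0.0429
[ 0.55748616 -0.0246595   0.04665052] [-0.10466655  0.25381936 -1.02786114]
```

View pics/p2.png

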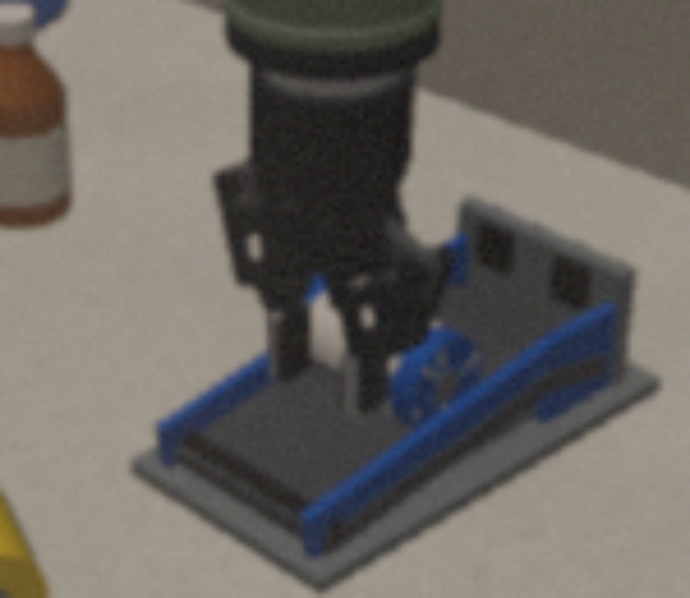

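The cartridge is mid-ramp, straight across the track, with both fingers behind it. Continuing to the crest.

```bash
python3 -m inch '[{"dx":-3,"dy":0,"dz":-0.4,"rx":0,"ry":0,"rz":0,"hand":0},{"dx":-4,"dy":0,"dz":-0.6,"rx":0,"ry":0,"rz":0,"hand":0},{"dx":-4,"dy":0,"dz":-0.6,"rx":0,"ry":0,"rz":0,"hand":0},{"dx":-4,"dy":0,"dz":-0.6,"rx":0,"ry":0,"rz":0,"hand":0},{"dx":-4,"dy":0,"dz":-0.6,"rx":0,"ry":0,"rz":0,"hand":0},{"dx":-4,"dy":0,"dz":-0.6,"rx":0,"ry":0,"rz":0,"hand":0},{"dx":-4,"dy":0,"dz":-0.6,"rx":0,"ry":0,"rz":0,"hand":0},{"dx":-4,"dy":0,"dz":-0.6,"rx":0,"ry":0,"rz":0,"hand":0},{"dx":-4,"dy":0,"dz":-0.6,"rx":0,"ry":0,"rz":0,"hand":0},{"dx":-4,"dy":0,"dz":-0.6,"rx":0,"ry":0,"rz":0,"hand":0}]'
python3 -m inch '[{"dx":-4,"dy":0,"dz":-0.6,"rx":0,"ry":0,"rz":0,"hand":0},{"dx":-4,"dy":0,"dz":-0.6,"rx":0,"ry":0,"rz":0,"hand":0},{"dx":-4,"dy":0,"dz":-0.6,"rx":0,"ry":0,"rz":0,"hand":0},{"dx":-3,"dy":0,"dz":-0.4,"rx":0,"ry":0,"rz":0,"hand":0},{"dx":-3,"dy":0,"dz":-0.4,"rx":0,"ry":0,"rz":0,"hand":0},{"dx":-3,"dy":0,"dz":-0.4,"rx":0,"ry":0,"rz":0,"hand":0},{"dx":-3,"dy":0,"dz":-0.4,"rx":0,"ry":0,"rz":0,"hand":0},{"dx":-3,"dy":0,"dz":0,"rx":0,"ry":0,"rz":0,"hand":0},{"dx":-3,"dy":0,"dz":0,"rx":0,"ry":0,"rz":0,"hand":0},{"dx":-3,"dy":0,"dz":0,"rx":0,"ry":0,"rz":0,"hand":0}]'
python3 - <<'E'
from h import *
import cv2
p,d=bot.grab_frame("side"); cv2.imwrite("pics/p3.png",cv2.resize(p[110:240,200:350,::-1],(690,598)))
print(bot.observe()["position"],bot.observe()["force"])
E
```

```text
clock: 8.1
position: [0.5958, -0.0265, 0.0524]
tool_rot: [-3.142, -0.0, 3.095]
force: [-1.9, 0.5, 2.2]
grip_width: 0.0428
clock: 9.1
position: [0.6288, -0.028, 0.0557]
tool_rot: [3.142, 0.0, 3.095]
force: [-0.5, -1.0, -0.5]
grip_width: 0.0427
[ 0.62921883 -0.02802145  0.05574477] [-0.89098219  0.34248229 -0.41086845]
```

View pics/p3.png

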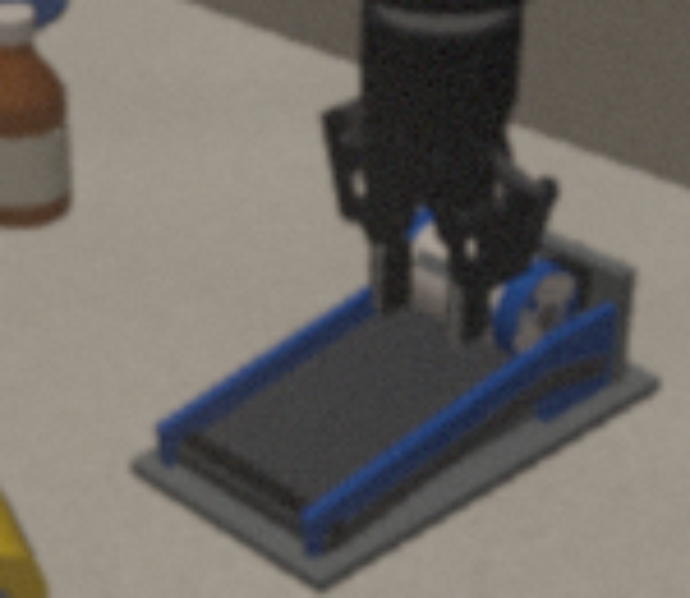

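It's at or past the crest, but the picture doesn't show which. Going 8 mm further is still short of home, so it's safe. Then I'll measure.

```bash
python3 -m inch '[{"dx":-2,"dy":0,"dz":0,"rx":0,"ry":0,"rz":0,"hand":0},{"dx":-2,"dy":0,"dz":0,"rx":0,"ry":0,"rz":0,"hand":0},{"dx":-2,"dy":0,"dz":0,"rx":0,"ry":0,"rz":0,"hand":0},{"dx":-2,"dy":0,"dz":0,"rx":0,"ry":0,"rz":0,"hand":0},{"dx":0,"dy":0,"dz":0,"rx":0,"ry":0,"rz":0,"hand":0},{"dx":0,"dy":0,"dz":0,"rx":0,"ry":0,"rz":0,"hand":0},{"dx":0,"dy":0,"dz":0,"rx":0,"ry":0,"rz":0,"hand":0}]'
python3 - <<'E'
from h import *
import cv2
p,d=bot.grab_frame("side"); cv2.imwrite("pics/p4.png",cv2.resize(p[110:240,200:350,::-1],(690,598)))
for k in bot.tip_of("side","cartridge_center"): 
    r,c=k["centre"];print(k["score"],r,c,onz("side",r,c,.064))
print("expected home pix",pix("side",(.680,-.0303,.064)))
print(bot.observe()["position"],bot.observe()["force"])
E
```

```text
clock: 9.85
position: [0.6363, -0.0284, 0.0557]
tool_rot: [-3.142, -0.0, 3.095]
force: [-0.1, -0.2, -0.5]
grip_width: 0.0427
0.93 168.7 309.8 [ 0.68988004 -0.03173672  0.064     ]
0.69 223.4 193.5 [ 0.35576687 -0.00348675  0.064     ]
expected home pix (np.float64(169.95751288141793), np.float64(306.7451691071159))
[ 0.63634199 -0.02834799  0.05573722] [-0.41486182  0.17819383  0.24953118]
```

View pics/p4.png

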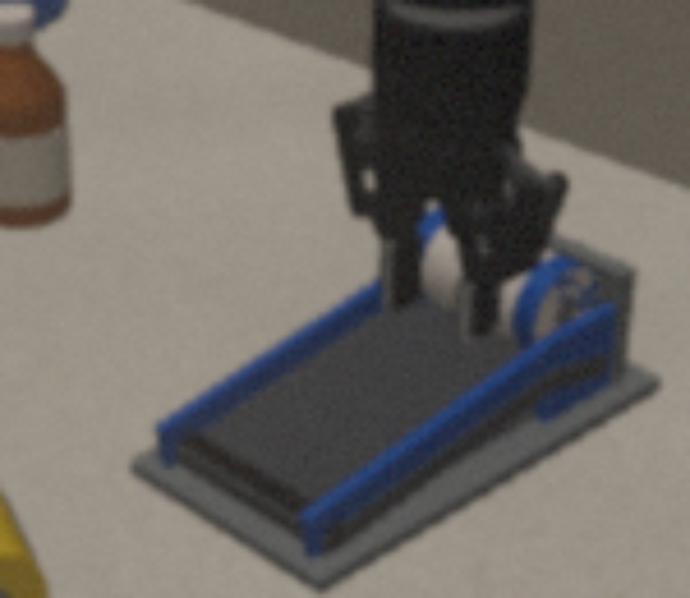

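The cartridge has rolled on to the stop: the network puts it at (310,169) px, and home is expected at (307,170). I'll back off, raise, close the fingers and head to the console.

```bash
python3 -m inch '[{"dx":10,"dy":0,"dz":0,"rx":0,"ry":0,"rz":0,"hand":0},{"dx":20,"dy":0,"dz":0,"rx":0,"ry":0,"rz":0,"hand":0},{"dx":20,"dy":0,"dz":-10,"rx":0,"ry":0,"rz":0,"hand":0},{"dx":10,"dy":0,"dz":-30,"rx":0,"ry":0,"rz":0,"hand":0},{"dx":0,"dy":0,"dz":-30,"rx":0,"ry":0,"rz":0,"hand":1},{"dx":0,"dy":0,"dz":-30,"rx":0,"ry":0,"rz":0,"hand":1},{"dx":0,"dy":20,"dz":0,"rx":0,"ry":0,"rz":0,"hand":1},{"dx":5,"dy":30,"dz":0,"rx":0,"ry":0,"rz":0,"hand":1},{"dx":10,"dy":30,"dz":0,"rx":0,"ry":0,"rz":0,"hand":1},{"dx":10,"dy":30,"dz":0,"rx":0,"ry":0,"rz":0,"hand":1}]'
python3 -m inch '[{"dx":10,"dy":30,"dz":0,"rx":0,"ry":0,"rz":0,"hand":1},{"dx":10,"dy":30,"dz":0,"rx":0,"ry":0,"rz":0,"hand":1},{"dx":10,"dy":30,"dz":0,"rx":0,"ry":0,"rz":0,"hand":1},{"dx":10,"dy":30,"dz":0,"rx":0,"ry":0,"rz":0,"hand":1},{"dx":10,"dy":30,"dz":0,"rx":0,"ry":0,"rz":0,"hand":1},{"dx":0,"dy":0,"dz":0,"rx":0,"ry":0,"rz":0,"hand":1}]'
python3 - <<'E'
from h import *
import cv2
for n in("top","side"):
    p,d=bot.grab_frame(n); cv2.imwrite(f"pics/{n}5.png",p[:,:,::-1]); P=cloud(n,d)
    for k in bot.tip_of(n,"cartridge_center"): 
        r,c=k["centre"];print(n,k["score"],r,c,onz(n,r,c,.064))
    for k in bot.tip_of(n,"load_top"): 
        r,c=k["centre"];print(n,k["score"],r,c,onz(n,r,c,.060))
    m=(abs(P[...,0]-.68)<.04)&(abs(P[...,1]+.03)<.06)&(P[...,2]>.078);print(m.sum(),P[m].mean(0),P[m].max(0))
s=bot.observe();print(s["position"],s["force"])
E
```

```text
clock: 10.95
position: [0.5555, 0.0864, 0.1557]
tool_rot: [3.142, -0.0, 3.095]
force: [-0.2, 1.1, -0.2]
grip_width: 0.0002
clock: 11.55
position: [0.5114, 0.2419, 0.1555]
tool_rot: [3.14, -0.001, 3.1]
force: [0.2, -0.3, -0.6]
grip_width: 0.0
top 0.7 122.0 269.5 [ 0.68302033 -0.03376361  0.064     ]
top 0.63 253.0 236.4 [0.37925856 0.03784632 0.064     ]
top 0.73 259.2 157.7 [0.36351878 0.21356317 0.06      ]
top 0.62 133.2 362.9 [ 0.65942067 -0.25327106  0.06      ]
top 0.59 202.7 106.4 [0.4889852  0.33733171 0.06      ]
691 [ 0.67882508 -0.02806901  0.08478704] [0.71910233 0.02600907 0.09122218]
side 0.68 170.1 306.9 [ 0.6797135 -0.0309979  0.064    ]
side 0.65 154.5 205.9 [0.56543423 0.20375374 0.064     ]
side 0.64 222.3 193.8 [ 0.35853015 -0.00104038  0.064     ]
side 0.67 186.7 138.2 [0.36157923 0.20006584 0.06      ]
side 0.38 148.2 148.9 [0.4900348 0.3447891 0.06     ]
371 [ 0.67466198 -0.03649177  0.08457466] [0.71922188 0.01578348 0.08973578]
[0.51391951 0.23651791 0.15575401] [ 0.51495481  0.06227242 -0.10360842]
```

View pics/top5.png

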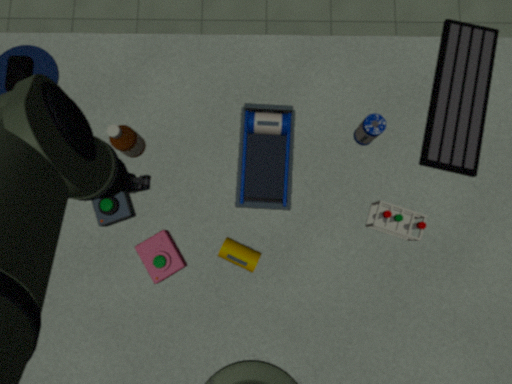

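View pics/side5.png

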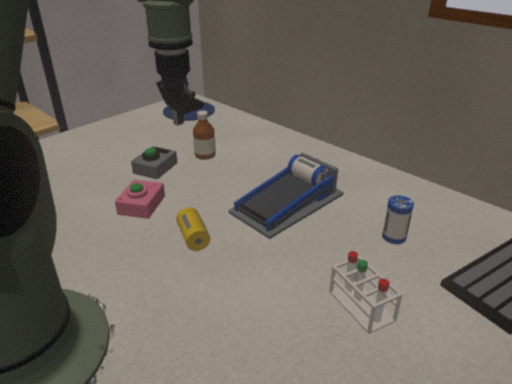

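The cartridge is home: top view (268,122) px, both cameras give x ≈ 0.68, and the top of it is at z ≈ 0.09. The bystanders haven't moved. Moving above the green button on the grey console.

```bash
python3 -m inch '[{"dx":6,"dy":18,"dz":0,"rx":0,"ry":0,"rz":0,"hand":1},{"dx":9,"dy":27,"dz":0,"rx":0,"ry":0,"rz":0,"hand":1},{"dx":9,"dy":27,"dz":0,"rx":0,"ry":0,"rz":0,"hand":1},{"dx":9,"dy":26,"dz":0,"rx":0,"ry":0,"rz":0,"hand":1},{"dx":0,"dy":0,"dz":20,"rx":0,"ry":0,"rz":0,"hand":1},{"dx":0,"dy":0,"dz":25,"rx":0,"ry":0,"rz":0,"hand":1},{"dx":0,"dy":0,"dz":20,"rx":0,"ry":0,"rz":0,"hand":1},{"dx":0,"dy":0,"dz":0,"rx":0,"ry":0,"rz":0,"hand":1},{"dx":0,"dy":0,"dz":0,"rx":0,"ry":0,"rz":0,"hand":1}]'
python3 - <<'E'
from h import *
import cv2
p,d=bot.grab_frame("side"); cv2.imwrite("pics/b1.png",cv2.resize(p[80:200,100:250,::-1],(750,600)))
s=bot.observe();print(s["position"],s["force"])
E
```

```text
clock: 12.75
position: [0.4857, 0.3366, 0.0911]
tool_rot: [-3.141, -0.0, 3.094]
force: [0.7, 0.8, -0.2]
grip_width: 0.0004
[0.48597176 0.33688193 0.09166052] [0.8162732  0.47934141 0.20315935]
```

View pics/b1.png

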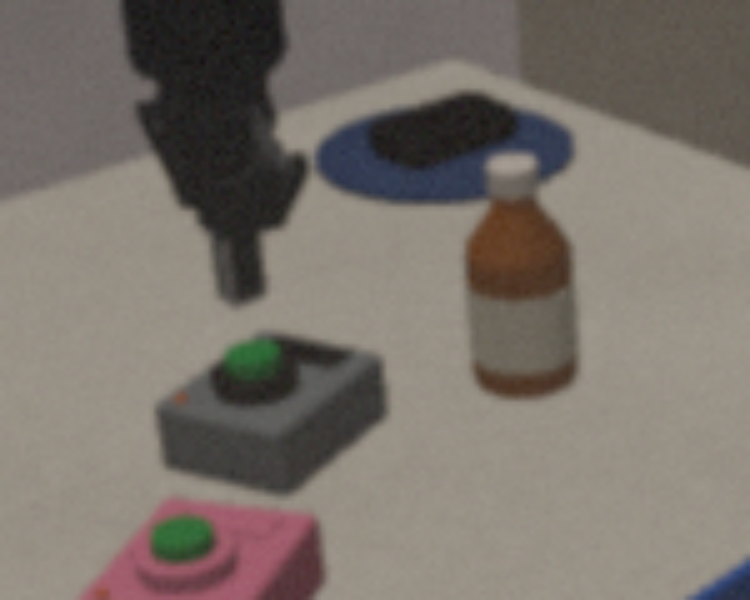

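```bash
python3 -c "
from h import *
print(pix('side',(.486,.337,.0917)),pix('side',(.486,.337,.060)),pix('side',(.486,.332,.06)))"
```

```text
(np.float64(138.58630862039527), np.float64(147.77378123084628)) (np.float64(149.63653392506288), np.float64(149.32909000655366)) (np.float64(150.2409298533482), np.float64(150.44339837483454))
```

The tip's projection matches the picture, and the button centre is about 3 mm toward -y. Correcting for that, then descending.

```bash
python3 -m inch '[{"dx":0,"dy":-3,"dz":10,"rx":0,"ry":0,"rz":0,"hand":1},{"dx":0,"dy":0,"dz":12,"rx":0,"ry":0,"rz":0,"hand":1},{"dx":0,"dy":0,"dz":3,"rx":0,"ry":0,"rz":0,"hand":1},{"dx":0,"dy":0,"dz":2,"rx":0,"ry":0,"rz":0,"hand":1},{"dx":0,"dy":0,"dz":2,"rx":0,"ry":0,"rz":0,"hand":1},{"dx":0,"dy":0,"dz":0,"rx":0,"ry":0,"rz":0,"hand":1}]'
```

```text
clock: 13.4
position: [0.4852, 0.3342, 0.0617]
tool_rot: [3.142, 0.0, 3.095]
force: [-0.0, -0.9, 0.2]
grip_width: 0.0002
```

```bash
python3 -m inch '[{"dx":0,"dy":0,"dz":2,"rx":0,"ry":0,"rz":0,"hand":1},{"dx":0,"dy":0,"dz":1,"rx":0,"ry":0,"rz":0,"hand":1},{"dx":0,"dy":0,"dz":0,"rx":0,"ry":0,"rz":0,"hand":1}]'
```

```text
clock: 13.7
position: [0.4853, 0.3342, 0.0588]
tool_rot: [3.141, 0.0, 3.095]
force: [-0.4, -0.9, 3.3]
grip_width: -0.0
```

Contact at about z = 0.060. Pressing on in 1 mm steps while watching the force.

```bash
python3 -m inch '[{"dx":0,"dy":0,"dz":1,"rx":0,"ry":0,"rz":0,"hand":1},{"dx":0,"dy":0,"dz":1,"rx":0,"ry":0,"rz":0,"hand":1},{"dx":0,"dy":0,"dz":1,"rx":0,"ry":0,"rz":0,"hand":1},{"dx":0,"dy":0,"dz":0,"rx":0,"ry":0,"rz":0,"hand":1}]'
python3 -m inch '[{"dx":0,"dy":0,"dz":1,"rx":0,"ry":0,"rz":0,"hand":1},{"dx":0,"dy":0,"dz":0,"rx":0,"ry":0,"rz":0,"hand":1}]'
```

```text
clock: 14.1
position: [0.4853, 0.3342, 0.056]
tool_rot: [3.141, 0.0, 3.095]
force: [-1.4, -1.2, 10.2]
grip_width: 0.0001
clock: 14.3
position: [0.4854, 0.3343, 0.0558]
tool_rot: [3.141, 0.0, 3.095]
force: [-5.1, -3.0, 24.8]
grip_width: 0.0003
```

The force jumped to 25 N with no further travel, so it has bottomed out. Before releasing I'll check that it's the button and not its collar.

Run:
```python
from h import *
import cv2
out=[]
for n,(r,c) in(("side",(115,115)),("top",(165,70))):
    p,d=bot.grab_frame(n); out.append(cv2.resize(p[r:r+66,c:c+66,::-1],(400,400),interpolation=cv2.INTER_CUBIC))
cv2.imwrite("pics/b2.png",np.hstack(out))
s=bot.observe();print(s["position"],s["force"],s["moment"])
```

```text
[0.48537166 0.33424236 0.05574924] [-5.57061182 -3.16350679 25.221136  ] [-0.87306693  1.28278494  0.0266648 ]
```

View pics/b2.png

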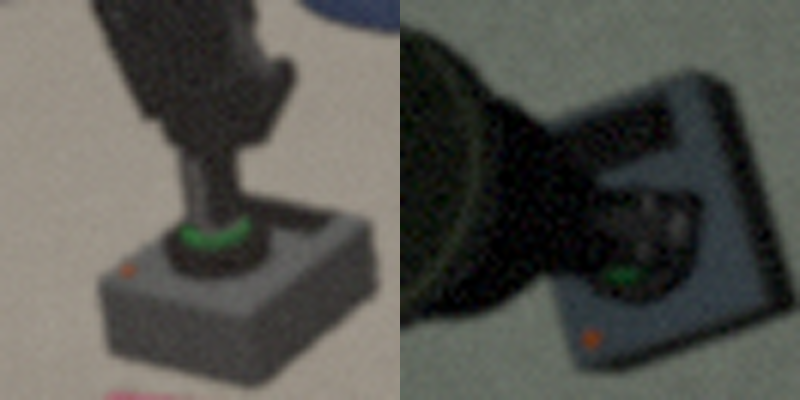

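The tip sits within the green face, with green showing around it and the collar clear, and the button is sunk. Letting go and rising.

```bash
python3 -m inch '[{"dx":0,"dy":0,"dz":-3,"rx":0,"ry":0,"rz":0,"hand":1},{"dx":0,"dy":0,"dz":-5,"rx":0,"ry":0,"rz":0,"hand":1},{"dx":0,"dy":0,"dz":-15,"rx":0,"ry":0,"rz":0,"hand":1},{"dx":0,"dy":0,"dz":-25,"rx":0,"ry":0,"rz":0,"hand":1},{"dx":0,"dy":0,"dz":-25,"rx":0,"ry":0,"rz":0,"hand":1},{"dx":0,"dy":0,"dz":-25,"rx":0,"ry":0,"rz":0,"hand":1},{"dx":0,"dy":0,"dz":-15,"rx":0,"ry":0,"rz":0,"hand":1},{"dx":0,"dy":0,"dz":0,"rx":0,"ry":0,"rz":0,"hand":1},{"dx":0,"dy":0,"dz":0,"rx":0,"ry":0,"rz":0,"hand":1}]'
python3 - <<'E'
from h import *
import cv2
for n in("side","top"):
    p,d=bot.grab_frame(n); P=cloud(n,d); z0=np.load(n+"0.npz"); 
    if n=="side": cv2.imwrite("pics/end.png",p[:,:,::-1])
    H=cv2.cvtColor(p,cv2.COLOR_RGB2HSV).astype(int)
    g=(H[...,0]>45)&(H[...,0]<85)&(H[...,1]>100)&(abs(P[...,0]-.49)<.04)&(abs(P[...,1]-.335)<.04)&(P[...,2]>.045)&(P[...,2]<.07)
    print(n,"btn z",g.sum(),np.median(P[g],0).round(4))
    for t,z in(("cartridge_center",.064),("spare",0),("bottle",0),("rack",0)):
        for k in bot.tip_of(n,t)[:2]: print(n,t,round(k["score"],2),np.round(k["centre"]),onz(n,*k["centre"],z).round(3))
s=bot.observe();print(s["clock"],s["position"],s["force"])
E
```

```text
clock: 15.3
position: [0.4851, 0.3341, 0.168]
tool_rot: [3.141, 0.0, 3.095]
force: [-0.0, 0.4, 0.1]
grip_width: 0.0001
side btn z 49 [0.4827 0.3283 0.0604]
side cartridge_center 0.94 [224. 192.] [ 0.352 -0.002  0.064]
side cartridge_center 0.78 [169. 309.] [ 0.688 -0.03   0.064]
side spare 0.98 [239. 392.] [ 0.663 -0.277  0.   ]
side bottle 0.84 [154. 204.] [0.64  0.304 0.   ]
side bottle 0.67 [153. 145.] [0.529 0.432 0.   ]
side rack 0.97 [306. 362.] [ 0.459 -0.335  0.   ]
top btn z 182 [0.4859 0.3367 0.06  ]
top cartridge_center 0.78 [254. 234.] [0.377 0.042 0.064]
top cartridge_center 0.73 [120. 268.] [ 0.687 -0.031  0.064]
top spare 0.73 [133. 362.] [ 0.678 -0.268  0.   ]
top bottle 0.77 [148. 135.] [0.633 0.302 0.   ]
top bottle 0.48 [121. 270.] [ 0.708 -0.038  0.   ]
top rack 0.63 [222. 390.] [ 0.455 -0.331  0.   ]
15.8 [0.48515104 0.33403753 0.16752591] [-0.45085625 -0.51365401 -0.04661426]
```

View pics/end.png

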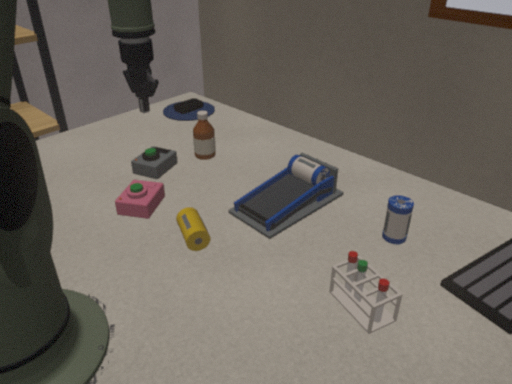

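```bash
python3 -c "
from workcell import bot
print(bot.job_done(), bot.observe()['clock'])"
```

```text
the job is handed in; nothing more can be done
the job is handed in; nothing more can be done
```

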